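# Pack the repaired boards into the transport cradle

## Robot

A 6-joint arm with a two-finger parallel gripper is mounted at the origin on the work surface. World frame = base frame: x ahead of the robot, y to its left, z up, the work surface at z = 0. Lengths are in m, angles in degrees, forces in N, time in s.
With the tool pointing down it reaches from about 0.325 to 0.85 m from the base axis. Payload 15.5 kg.
Tool frame: the origin (TCP) lies at the very end of the fingers, on their centre line; the grasp point (between the pads) lies arm.grip_depth behind it (arm.grip_depth is the distance from the TCP to the grasp point, in m); z points along the fingers, y is the line along which they close (so a half turn about z gives the same grasp; the last joint's range is limited). The gripper opens to 91 mm and grips with 3 to 60 N. Pads are 32 mm wide; open, the fingers measure 118 mm over their backs; the gripper's body (76 mm by 178 mm) begins 60 mm behind the grasp point.
Start: joints at [-81.503, 28.281, 77.091, -0, 74.628, -5.472], TCP at [0.151, -0.607, 0.214] pointing down, gripper open.
Joint ranges: [-166.48, 166.48], [-47.26, 123.95], [12.59, 153.08], [-70.14, 250.14], [6.76, 159.57], [-176.63, 176.63]. Speed limits (degrees/s): [108.29, 108.29, 147.25, 172.46, 172.46, 172.46].

## Interface

Orientations are given as a 3x3 rotation matrix whose columns are the frame's x, y, z axes.
In Python, from rig import arm gives the robot as it stands. Calls block until the motion is done:
- arm.move_to(position, orientation): joint-space move of the TCP to a pose.
- arm.move_l(position, orientation=None, feed=0.15): straight line of the TCP; orientation=None keeps the orientation; feed is the mean speed in m/s.
- arm.move_joints(angles): joint-space move.
- arm.grip(opening): finger opening in m; the grip force is fixed at half the most; returns when the fingers have stopped.
- arm.sleep(seconds).
- arm.solve_ik(position, orientation): joint angles nearest the present ones, or None.
- arm.snapshot(name): name is "side" or "top"; returns the picture (480x640x3 uint8, red, green, blue); there is no depth.
- arm.get_calibration(name): a dict with "intrinsics" (3x3 intrinsics, pixels), "cam_to_world" (4x4, takes a point from camera to world coordinates). Camera axes: x right, y down, z forward; pixel columns grow to the right and rows downward; lengths in m; the calibration is good to about 2 mm. A picture is of the moment at which its call begins. get_calibration takes no time and is no camera call.
A pose or a line that the arm cannot do raises arm.Unreachable and nothing moves.
- arm.sign_off(): hands the job in; it is judged then, once.
Readings, each from a call of its own:
- arm.current_t(): time.
- arm.current_joint_positions(): joint angles.
- arm.current_dq(): joint speeds.
- arm.current_tau(): joint torques, N m.
- arm.current_ee_pos(): TCP position.
- arm.current_tool_rot(): TCP orientation.
- arm.current_force(): force on the tool from outside, world axes, zero at the start.
- arm.current_torque(): the same for the moment, N m.
- arm.current_width(): finger opening in m.
- arm.current_grasp_force(): force on a finger pad.
Only numpy, scipy, OpenCV 4.12 (cv2) and the standard library are available. Lean on these libraries where they do the work, as an engineer would, in place of code of your own. Each camera call takes 0.05 s, during which the arm holds its last target. There are 200 camera calls.

## Task

Pack the repaired boards for transport: lift the sprung orange plunger knob on the cradle, swing the retaining bar off the pad and let the plunger drop into the parked notch; then pile every black board carrier flat on the dark grey pad, squarely with all edges in line, and lay the yellow cover plate on top of them. Finally swing the bar back over the pile and let its plunger drop fully home. The carrier with the red tags has failed its test: do not pick it up or put it in the cradle, and leave the tools and other things on the bench undisturbed.

Things in the scene. Friction and masses are not known exactly. Their poses are not given: they have to be found in the camera images.
- cradle: transport cradle, fixed: aluminium base 235 x 110 x 12 mm; origin on its underside (3 mm above z = 0, on the mat) below the pad's centre; x along the pile's long side, from pad to pillar, z up. At the pillar end four steel guard pins, 8 mm thick, rise to 70 mm above the origin at (x, y) = (70, +-20), (48, +-42) mm, about 6 mm clear of a centred carrier
- pile_pad (a point): centre of the top face of the dark grey pad (120 x 64 mm, long side along the cradle's x, 16 mm above the cradle's origin) on which the pile stands
- pivot (a point): point on the bar's vertical swing axis at the height of the bar's top face: 95 mm from the pad's centre along the cradle's x, 120 mm above the cradle's origin; the pillar below is 24 mm thick
- bar_swing (a joint): angle of the retaining bar about the pivot, rad: 0 = over the pad (as it starts), grows counterclockwise from above, 1.35 = parked (bar points to the cradle's -y side); stops at -0.015 and 1.365. Bar 26 mm wide, 10 mm thick, reaches 110 mm from the pivot; its foot is 104 mm above the cradle's origin. Its tail reaches 70 mm the other way and carries the plunger. Turns with under 2 N at the knob
- plunger_lift (a joint): height of the sprung index plunger, m: 0 = pin fully home in a notch (bar locked), 0.010 = pin riding on the index plate between the notches, 0.015 = lifted fully. The spring needs 7.5 N to start and 12 N at full lift. Notches only at bar angles 0 and 1.35 (each with about 0.025 rad of play)
- knob_grip (a point): middle of the orange plunger knob (upright cylinder 30 mm in diameter, 28 mm high, spins freely), on the bar's tail 55 mm from the pivot axis: at bar angle 0 on the cradle's x axis 150 mm from the pad's centre; it turns with the bar. With the plunger down it is 148 mm above the cradle's origin; the bar's top face is 28 mm below it
- carrier_a: black board carrier, a flat tray 120 x 64 x 14 mm with a green circuit board sunk in it, 0.09 to 0.18 kg; origin at the centre of its underside, x along its 120 mm side, z up; either end may lead; None when absent in this run
- carrier_b: same as carrier_a: black board carrier 120 x 64 x 14 mm with a green board sunk in it; None when absent in this run
- carrier_c: same as carrier_a: black board carrier 120 x 64 x 14 mm with a green board sunk in it; None when absent in this run
- carrier_d: same as carrier_a: black board carrier 120 x 64 x 14 mm with a green board sunk in it; None when absent in this run
- carrier_e: same as carrier_a: black board carrier 120 x 64 x 14 mm with a green board sunk in it; None when absent in this run
- cover: yellow cover plate 120 x 64 x 12 mm, 0.08 to 0.15 kg, solid; origin at the centre of its underside, x along its 120 mm side, z up
- reject: failed carrier: like the other carriers, but with two red tags on its top; not to be packed; origin at the centre of its underside
- solder_spool: bystander: blue solder spool, 60 mm across, 40 mm high; origin at the centre of its underside, like all the bystanders
- tape_roll: bystander: roll of amber tape lying flat, 90 mm across, 20 mm high
- heat_sink: bystander: round finned aluminium heat sink, 90 mm across, 30 mm high
- fan: bystander: black blower fan, 70 x 70 x 14 mm
- flux_jar: bystander: amber jar, 60 mm across, 60 mm high
- phone: bystander: black phone, 148 x 72 x 8 mm, lying flat
- screwdriver: bystander: red-handled screwdriver, 170 mm long, handle about 30 mm thick, lying
- screw_dish: bystander: steel screw dish, 90 mm across, 22 mm high

How it is judged:
By the outcome, as a careful person would: the job done as asked, in the order asked, and still so for the second after the job is handed in, with the robot touching nothing.
Of carrier_a, carrier_b, carrier_c, carrier_d, carrier_e only 3 to 5 are there at a start; the rules pass over those that are not, and their reading is None.
At some moment in a run one of carrier_a, carrier_b, carrier_c, carrier_d, carrier_e, cover may be knocked a few centimetres aside while the robot is not near it.
Once in a run the grip may slacken for a moment while it holds something.
It also fails if it takes over 210 s, if anything falls off the work surface, if the arm or the gripper's body presses on something with over 40 N, if the wrist force passes 120 N, or if a joint passes its speed limit or range.

## Working session

There is one attempt and no reset: what is moved stays moved. The work goes in short steps, each a Python script; the robot and the scene stay as the last script left them, time stands still between calls to the robot, and variables do not carry over. Pictures are saved under pics/ and viewed, at most 14 in all, crops included, and the job is handed in when it is done.

```bash
ls; mkdir -p pics; python3 - <<'E'
from rig import arm
import cv2
for n in("side","top"):
    cv2.imwrite(f"pics/{n}0.png",arm.snapshot(n)[:,:,::-1]); c=arm.get_calibration(n); print(c["intrinsics"],c["cam_to_world"])
print(arm.grip_depth,arm.current_tool_rot(),arm.current_width(),arm.current_t())
E
```

```text
pics
[[469.59453266   0.         317.14147452]
 [  0.         469.59453266 234.89809575]
 [  0.           0.           1.        ]] [[-0.97095279 -0.1710802   0.16727897  0.33754934]
 [-0.23908911  0.72097518 -0.65040848  0.75347688]
 [-0.00933197 -0.6715105  -0.74093627  1.00652914]
 [ 0.          0.          0.          1.        ]]
[[515.74078252   0.         316.30032131]
 [  0.         515.74078252 236.31391612]
 [  0.           0.           1.        ]] [[ 0.02774013 -0.98412188  0.17531287  0.2929111 ]
 [-0.9996135  -0.0269893   0.00666607 -0.0141556 ]
 [-0.00182865 -0.17543003 -0.9844902   1.4626172 ]
 [ 0.          0.          0.          1.        ]]
0.0188 [[ 9.70429950e-01  2.41382858e-01 -1.64847258e-04]
 [ 2.41382894e-01 -9.70429361e-01  1.07426555e-03]
 [ 9.93366695e-05 -1.08229077e-03 -9.99999409e-01]] 0.09125202184445234 0.1
```

View pics/top0.png

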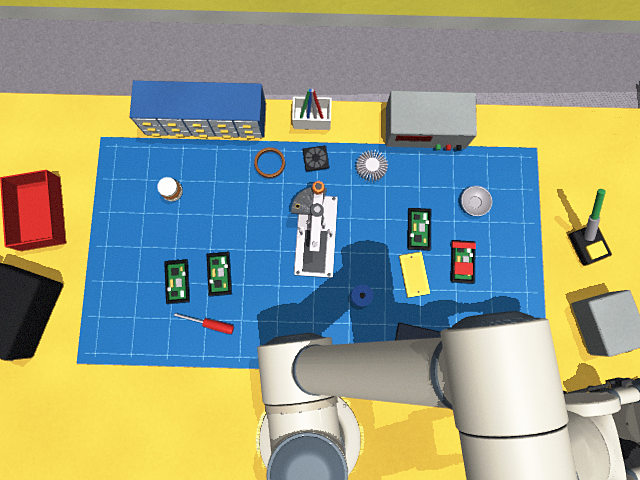

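View pics/side0.png

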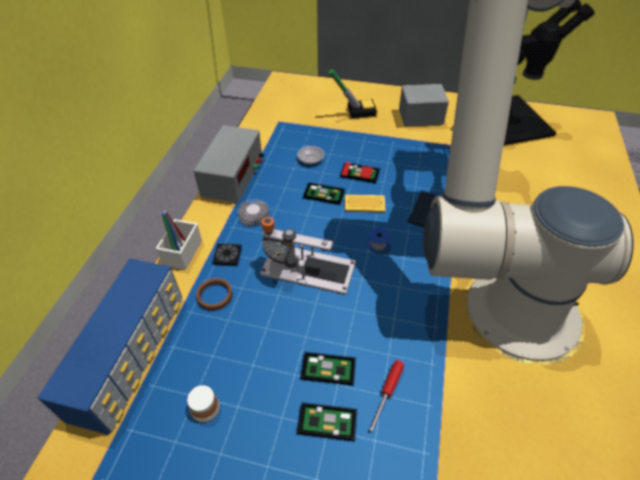

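Top view: cradle at about (315,235) with the bar over the pad and the knob at (318,187). I see three carriers at (177,281), (219,273) and (419,229), the reject with red tags at (463,261), and the cover at (415,274). Something dark is partly hidden by the arm at (418,333); it is probably the phone. I'll rectify the image to measure.

```bash
cat > h.py <<'E'
from rig import arm
import numpy as np, cv2
def P(name):
    c=arm.get_calibration(name); M=np.linalg.inv(c["cam_to_world"]); return c["intrinsics"]@M[:3]
def proj(name,p):
    q=P(name)@np.r_[p,1]; return q[:2]/q[2]
def ortho(img,name,z,x0,y0,w,h,s):
    """image rows: x decreasing from x0 ; cols: y decreasing from y0; s px per m"""
    A=np.array([[0,-1/s,x0],[-1/s,0,y0],[0,0,z],[0,0,1]])
    return cv2.warpPerspective(img,P(name)@A,(w,h),flags=cv2.INTER_CUBIC|cv2.WARP_INVERSE_MAP)
def ray(name,uv,z):
    H=P(name)[:,[0,1,3]]+np.outer(P(name)[:,2],[0,0,z]); q=np.linalg.solve(H,[*uv,1]); return q[:2]/q[2]
def snap(n,f=None):
    i=arm.snapshot(n)
    if f: cv2.imwrite(f"pics/{f}.png",i[:,:,::-1])
    return i
E
python3 - <<'E'
from h import *
im=cv2.imread("pics/top0.png")
o=ortho(im,"top",.015,.68,.14,330*2,300*2,2000)
for k in range(0,600,100): cv2.putText(o,f"{.68-k/2000:.2f}",(0,k+10),0,.4,(0,0,255)); cv2.line(o,(0,k),(10,k),(0,0,255))
for k in range(0,660,100): cv2.putText(o,f"{.14-k/2000:.2f}",(k,595),0,.4,(0,0,255)); cv2.line(o,(k,580),(k,600),(0,0,255))
cv2.imwrite("pics/o0.png",o)
for uv in((177,281),(219,273),(419,229),(463,261),(415,274)): print(ray("top",uv,.017))
print(ray("top",(318,187),.165), ray("top",(418,333),.01), ray("top",(363,296),.04))
E
```

```text
[0.41234511 0.38272616]
[0.4380728  0.26627899]
[ 0.57956183 -0.29670311]
[ 0.49096256 -0.42010186]
[ 0.45043304 -0.28455042]
[ 0.65428826 -0.00617404] [ 0.2876149  -0.29320516] [ 0.38341515 -0.13727178]
```

View pics/o0.png

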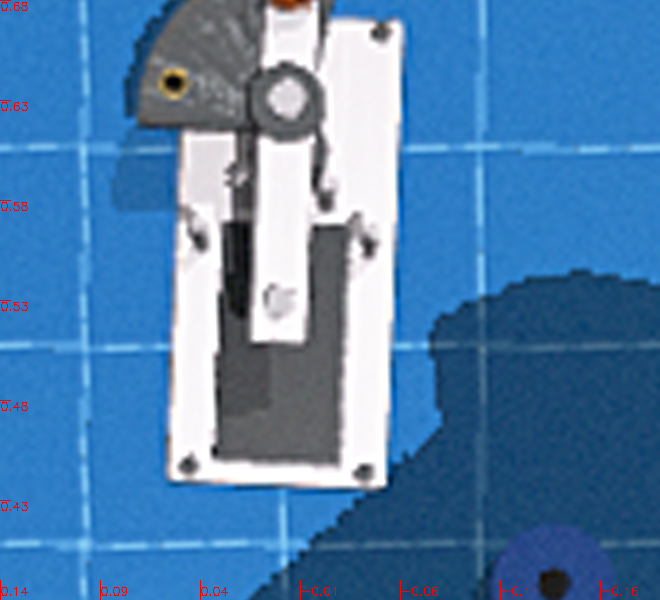

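The rectified cradle measures about 234 x 109 mm, matching the given size. Its yaw is about -2° and the pad centre is about (0.509, -0.001). Next I triangulate the knob and check it against pad + 150 mm.

```bash
cat >> h.py <<'E'
def R(a):
    a=np.radians(a); c,s=np.cos(a),np.sin(a); return np.array([[c,s,0],[s,-c,0],[0,0,-1.]])
def tri(u,v):
    A=[]
    for n,p in (("top",u),("side",v)):
        M=P(n); A+= [p[0]*M[2]-M[0],p[1]*M[2]-M[1]]
    A=np.array(A); return np.linalg.lstsq(A[:,:3],-A[:,3],rcond=None)[0]
E
python3 - <<'E'
from h import *
c=[]
for n,r in(("top",(170,200,300,340)),("side",(210,245,250,285))):
    im=cv2.imread(f"pics/{n}0.png")[r[0]:r[1],r[2]:r[3]].astype(int)
    m=(im[...,2]-im[...,0]>70)&(im[...,2]>110); y,x=np.nonzero(m); print(n,m.sum(),x.min()+r[2],x.max()+r[2],y.min()+r[0],y.max()+r[0]); c.append((x.mean()+r[2],y.mean()+r[0]))
k=tri(*c); print(c,k)
k=np.array([.6588,-.0062])
for z in(.165,.137): print(proj("top",[*k,z]),proj("side",[*k,z]))
arm.grip(.06)
arm.move_to([*k,.25],R(-2)); arm.move_l([*k,.20]); print(arm.current_t(),arm.current_joint_positions())
snap("top","top1");snap("side","side1")
E
```

```text
top 82 312 323 181 193
side 64 262 272 218 226
[(np.float64(317.780487804878), np.float64(187.53658536585365)), (np.float64(266.953125), np.float64(222.765625))] [ 0.65885572 -0.00524214  0.15404117]
[318.05708115 185.32257407] [268.05734229 219.83551956]
[318.04099996 188.19928623] [269.01448392 227.50426538]
4.0083 [-5.75356670e+00  3.17534407e+01  7.28568384e+01 -1.40360560e-03
  7.53935338e+01  8.62648643e+01]
```

The triangulated knob is (0.659, -0.005, 0.154), which matches the prediction to about 3 mm. Grip and lift.

```bash
python3 - <<'E'
from h import *
k=np.array([.6588,-.0058])
arm.move_l([*k,.134],feed=.1); print(arm.current_force())
arm.grip(.02); print(arm.current_width(),arm.current_grasp_force(),arm.current_force(),arm.current_ee_pos())
for d in(.006,.011,.0135): arm.move_l([*k,.134+d],feed=.04); print(d,arm.current_force(),arm.current_ee_pos(),arm.current_width())
snap("top","top2")
E
```

```text
[ 0.2587183  -0.0123241   0.37817248]
0.029518014416305104 30.00048726797104 [-0.87811815  0.16121065  2.96262093] [ 0.65892077 -0.00578654  0.13423255]
0.006 [  3.36445532  -0.53536797 -10.27580941] [ 0.6587546  -0.00578806  0.13963512] 0.029529271277383713
0.011 [  4.57024009  -0.17857077 -11.75780511] [ 0.65875673 -0.00581662  0.14469009] 0.029392711604054825
0.0135 [  3.70781119   0.40605378 -12.3379431 ] [ 0.65871135 -0.00580253  0.14722927] 0.029636739087528747
```

View pics/top2.png

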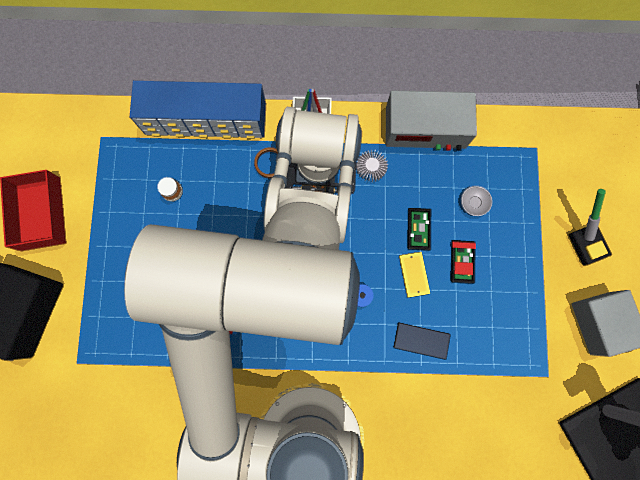

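The top view shows the phone fully at (422,340). There are no further carriers, so three carriers and the cover. Swing the bar.

```bash
cat >> h.py <<'E'
PHI0=-2.0; K0=np.array([.6588,-.0058]); PIV=K0-.055*np.array([np.cos(np.radians(PHI0)),np.sin(np.radians(PHI0))])
def knob(q):
    t=np.radians(PHI0)+q; return PIV+.055*np.array([np.cos(t),np.sin(t)])
def swing(qs,z):
    for q in qs:
        arm.move_l([*knob(q),z],R(PHI0+np.degrees(q)),feed=.06)
        print(round(q,3),arm.current_force().round(1),arm.current_torque().round(2),arm.current_ee_pos().round(4))
E
python3 - <<'E'
from h import *
swing(np.linspace(0,1.35,10)[1:],.1475)
print(arm.current_width(),arm.current_t())
E
```

```text
0.15 [  3.7   1.5 -12.1] [ 0.24 -0.81 -0.06] [0.6584 0.0027 0.1473]
0.3 [  4.7   2.  -12.2] [ 0.3  -0.87 -0.01] [0.6569 0.0106 0.1474]
0.45 [  4.    3.4 -11.9] [ 0.49 -0.89 -0.01] [0.6542 0.0185 0.1475]
0.6 [  5.2   4.1 -12.2] [ 0.64 -0.86 -0.01] [0.6503 0.0258 0.1475]
0.75 [  5.    4.7 -12.6] [ 0.86 -0.85 -0.01] [0.6452 0.0326 0.1475]
0.9 [  3.2   5.7 -12.3] [ 0.97 -0.78  0.04] [0.6393 0.0385 0.1475]
1.05 [  2.8   6.1 -11.5] [ 1.09 -0.67  0.04] [0.6325 0.0434 0.1474]
1.2 [  2.4   7.4 -11.6] [ 1.21 -0.47 -0.06] [0.6249 0.0472 0.1474]
1.35 [  1.5   7.3 -12. ] [ 1.21 -0.45  0.03] [0.6173 0.0498 0.1475]
0.02947163740762295 9.0667
```

```bash
python3 - <<'E'
from h import *
k=knob(1.35)
for z in(.1445,.140,.1365,.1345): arm.move_l([*k,z],feed=.04); print(z,arm.current_force().round(1),arm.current_ee_pos().round(4))
E
```

```text
0.1445 [  1.8   6.3 -12.4] [0.6172 0.0498 0.1443]
0.14 [ 1.   6.2 -8.7] [0.6173 0.0498 0.1398]
0.1365 [ 0.1  6.7 -8.8] [0.6174 0.0497 0.1365]
0.1345 [ 2.3  6.2 -8.3] [0.6175 0.0497 0.1346]
```

```bash
python3 - <<'E'
from h import *
arm.grip(.055); print(arm.current_force().round(1))
arm.move_l([*knob(1.35),.25]); arm.move_joints([-81.5,28.28,77.09,0,74.63,-5.47]); print(arm.current_t())
im=snap("top","top3")[:,:,::-1]; snap("side","side3")
o=ortho(im,"top",.017,.68,.44,800,300,1000)
o2=ortho(im,"top",.019,.68,.10,400,500,2000)
cv2.imwrite("pics/o3.png",np.vstack([o,np.hstack([cv2.resize(o2[:,:],(240,300)),ortho(im,"top",.017,.68,-.2,560,300,2000)])]))
E
```

```text
[-0.5  0.2 -0.3]
14.4
```

View pics/o3.png

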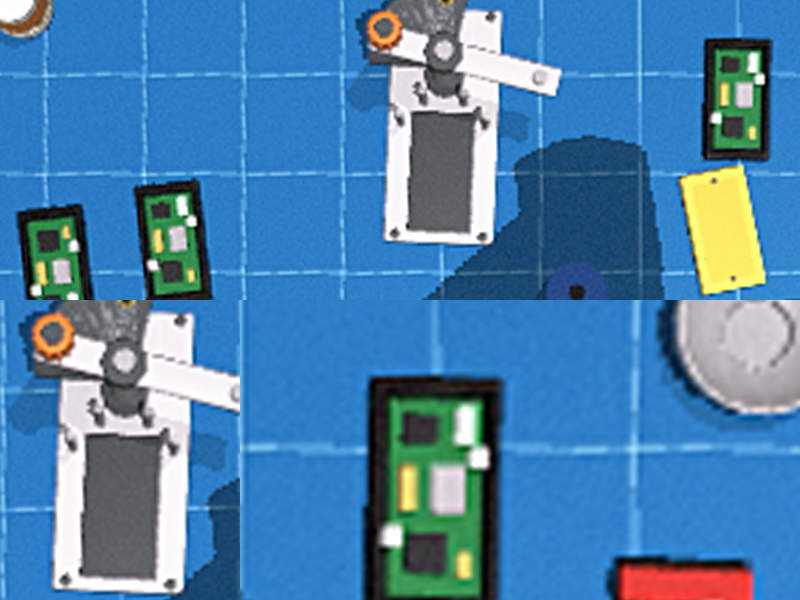

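The bar is parked, the knob is at the +y side and the pad is clear. I'll fit boxes to the silhouettes for all carriers, the cover and the pad.

```bash
cat >> h.py <<'E'
from scipy.optimize import minimize
def notblue(c):
    h=cv2.cvtColor(c,cv2.COLOR_RGB2HSV); return ~((h[...,0]>95)&(h[...,0]<125)&(h[...,1]>120))
def yellow(c):
    h=cv2.cvtColor(c,cv2.COLOR_RGB2HSV); return (h[...,0]>20)&(h[...,0]<35)&(h[...,1]>100)
def notwhite(c): return c.max(2)<150
def fit(img,g,z0,h,mask,name="top",m=.02,L=.12,W=.064,S=8):
    def hull(p):
        a=np.radians(p[2]); Q=np.array([[np.cos(a),-np.sin(a)],[np.sin(a),np.cos(a)]])
        c=[proj(name,[*(np.array(p[:2])+Q@[sx*L/2,sy*W/2]),z]) for sx in(1,-1) for sy in(1,-1) for z in(z0,z0+h)]
        return cv2.convexHull(np.float32(c))[:,0]
    H=hull(g); pad=m*500; u0,v0=(H.min(0)-pad).astype(int); u1,v1=(H.max(0)+pad).astype(int)
    c=cv2.resize(img[v0:v1,u0:u1],None,fx=S,fy=S,interpolation=cv2.INTER_CUBIC); M=mask(c)
    def cost(p):
        p=np.array(g)+np.array(p)*[.001,.001,1]
        I=np.zeros(M.shape,np.uint8); q=(hull(p)-[u0,v0]+.5)*S-.5
        cv2.fillPoly(I,[np.round(q*16).astype(np.int32)],1,shift=4); I=I>0
        return 1-(I&M).sum()/(I|M).sum()
    r=minimize(cost,[0,0,0],method="Nelder-Mead",options=dict(initial_simplex=[[0,0,0],[6,0,0],[0,6,0],[0,0,5]],xatol=.03,fatol=1e-5))
    return (np.array(g)+r.x*[.001,.001,1]).round(4),round(1-r.fun,3)
E
python3 - <<'E'
from h import *
im=cv2.imread("pics/top3.png")[:,:,::-1].copy()
for n,g,z,h,mk in(("L1",(.412,.383,3),.003,.014,notblue),("L2",(.438,.266,3),.003,.014,notblue),("R",(.58,-.297,-2),.003,.014,notblue),("rej",(.491,-.42,-2),.003,.014,notblue),("cov",(.45,-.285,8),.003,.012,yellow),("pad",(.509,-.001,-2),.015,.004,notwhite)):
    print(n,*fit(im,g,z,h,mk,m=.004 if n=="pad" else .012))
E
```

```text
L1 [0.4128 0.3862 6.9882] 0.907
L2 [0.4374 0.2688 6.1751] 0.916
R [ 0.5828 -0.2978 -1.3395] 0.844
rej [ 0.4917 -0.4207 -3.2477] 0.915
cov [ 0.4509 -0.2829 11.6639] 0.957
pad [ 5.0900e-01 -3.0000e-04 -2.6636e+00] 0.942
```

```bash
cat >> h.py <<'E'
def carrier(c):
    h=cv2.cvtColor(c,cv2.COLOR_RGB2HSV); H,Sa,V=h[...,0],h[...,1],h[...,2]
    blk=(V<80)&~((H>95)&(H<125)&(Sa>150)&(V>45)); grn=(H>40)&(H<85)&(Sa>80)
    m=cv2.morphologyEx((blk|grn).astype(np.uint8),cv2.MORPH_OPEN,np.ones((9,9)))
    cs,_=cv2.findContours(m,cv2.RETR_EXTERNAL,cv2.CHAIN_APPROX_NONE); o=np.zeros_like(m)
    cv2.fillPoly(o,[cv2.convexHull(max(cs,key=cv2.contourArea))],1); return o>0
E
python3 - <<'E'
from h import *
im=cv2.imread("pics/top3.png")[:,:,::-1].copy()
out=[]
for n,g in(("L1",(.4128,.3862,7)),("L2",(.4374,.2688,6)),("R",(.5828,-.2978,-1.3))):
    print(n,*fit(im,g,.003,.014,carrier,m=.012))
    u,v=proj("top",[*g[:2],.01]).astype(int); c=cv2.resize(im[v-32:v+32,u-25:u+25],None,fx=4,fy=4,interpolation=cv2.INTER_CUBIC)
    m=carrier(c).astype(np.uint8); cs,_=cv2.findContours(m,0,1); c=c[:,:,::-1].copy(); cv2.drawContours(c,cs,-1,(0,0,255),1); out.append(c)
cv2.imwrite("pics/m.png",np.hstack(out))
E
```

```text
Traceback (most recent call last):
  File "h.py", line 49, in fit
    r=minimize(cost,[0,0,0],method="Nelder-Mead",options=dict(initial_simplex=[[0,0,0],[6,0,0],[0,6,0],[0,0,5]],xatol=.03,fatol=1e-5))
  File "h.py", line 46, in cost
    I=np.zeros(M.shape,np.uint8); q=(hull(p)-[u0,v0]+.5)*S-.5
                                     ~~~~^^^
  File "h.py", line 40, in hull
    c=[proj(name,[*(np.array(p[:2])+Q@[sx*L/2,sy*W/2]),z]) for sx in(1,-1) for sy in(1,-1) for z in(z0,z0+h)]
       ~~~~^^^^^^^^^^^^^^^^^^^^^^^^^^^^^^^^^^^^^^^^^^^^^^^
  File "h.py", line 6, in proj
    q=P(name)@np.r_[p,1]; return q[:2]/q[2]
      ~^^^^^^
  File "h.py", line 4, in P
    c=arm.get_calibration(name); M=np.linalg.inv(c["cam_to_world"]); return c["intrinsics"]@M[:3]
ValueError: time passes only in moves, steps and waits
```

```bash
sed -i 's/^def P(name):/import functools\n@functools.cache\ndef P(name):/' h.py
python3 - <<'E'
from h import *
im=cv2.imread("pics/top3.png")[:,:,::-1].copy()
out=[]
for n,g in(("L1",(.4128,.3862,7)),("L2",(.4374,.2688,6)),("R",(.5828,-.2978,-1.3))):
    print(n,*fit(im,g,.003,.014,carrier,m=.012))
    u,v=proj("top",[*g[:2],.01]).astype(int); c=cv2.resize(im[v-32:v+32,u-25:u+25],None,fx=8,fy=8,interpolation=cv2.INTER_CUBIC)
    m=carrier(c).astype(np.uint8); cs,_=cv2.findContours(m,0,1); c=c[:,:,::-1].copy(); cv2.drawContours(c,cs,-1,(0,0,255),1); out.append(c)
cv2.imwrite("pics/m.png",cv2.resize(np.hstack(out),(780,333)))
E
```

```text
L1 [0.4128 0.3857 7.0696] 0.958
L2 [0.4376 0.2682 6.9261] 0.956
R [ 0.5818 -0.2972 -1.0459] 0.964
```

View pics/m.png

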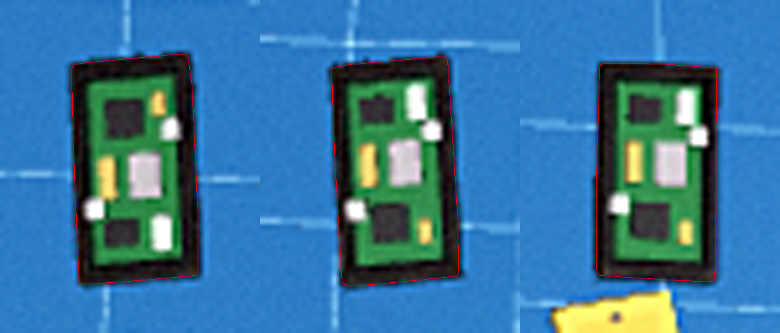

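Masks and fits are clean (IoU about 0.96). Pick L2 first.

```bash
cat >> h.py <<'E'
PAD=np.array([.509,-.0003]); YAW=-2.3
HOME=[-81.5,28.28,77.09,0,74.63,-5.47]
def pick(p,zb=.003):
    x,y,a=p; arm.grip(.085)
    arm.move_to([x,y,.12],R(a)); arm.move_l([x,y,zb+.002],feed=.12)
    print("touch",arm.current_force().round(1)); arm.grip(.05)
    print("grip",arm.current_width().round(4),arm.current_grasp_force().round(1))
    arm.move_l([x,y,.2],feed=.2); print("lift",arm.current_force().round(2),arm.current_width().round(4))
def place(n,dx=0,dy=0):
    a=np.radians(YAW); xy=PAD+np.array([[np.cos(a),-np.sin(a)],[np.sin(a),np.cos(a)]])@[dx,dy]
    z=.019+.014*n+.002
    arm.move_to([*xy,.2],R(YAW)); print("over",arm.current_force().round(2),arm.current_width().round(4))
    arm.move_l([*xy,z+.006],feed=.15); arm.move_l([*xy,z],feed=.03)
    print("down",arm.current_force().round(1)); arm.grip(.078); arm.move_l([*xy,.2],feed=.2)
def look(f,n):
    """home, picture, fit of the pile top (n carriers)"""
    arm.move_joints(HOME); im=snap("top",f); print("t",arm.current_t())
    if n: print("pile top",*fit(im,(*PAD,YAW),.019+.014*(n-1),.014,carrier,m=.004))
    return im
E
python3 - <<'E'
from h import *
pick((.4376,.2682,6.93)); place(0)
im=look("top4",1)
for g in((.4128,.3857,7.07),(.5818,-.2972,-1.05)): print(*fit(im,g,.003,.014,carrier,m=.012))
print(*fit(im,(.4509,-.2829,11.7),.003,.012,yellow,m=.012))
E
```

```text
touch [0.9 1.3 0.1]Traceback (most recent call last):
  File "<stdin>", line 2, in <module>
  File "h.py", line 65, in pick
    print("grip",arm.current_width().round(4),arm.current_grasp_force().round(1))
                 ^^^^^^^^^^^^^^^^^^^^^^^^^
AttributeError: 'float' object has no attribute 'round'
```

```bash
sed -i 's/arm.current_width().round(4)/round(arm.current_width(),4)/; s/arm.current_grasp_force().round(1)/round(arm.current_grasp_force(),1)/' h.py
python3 - <<'E'
from h import *
print(arm.current_width(),arm.current_grasp_force())
p=arm.current_ee_pos(); arm.move_l([p[0],p[1],.2],feed=.2); print("lift",arm.current_force().round(2),arm.current_width())
place(0)
im=look("top4",1)
for g in((.4128,.3857,7.07),(.5818,-.2972,-1.05)): print(*fit(im,g,.003,.014,carrier,m=.012))
print(*fit(im,(.4509,-.2829,11.7),.003,.012,yellow,m=.012))
E
```

```text
0.0635047709852286 30.001257061958313
lift [ 0.01  0.3  -2.2 ] 0.06359346826469155
over [-0.23  0.22 -1.66] 0.0636
down [ 1.1 -0.5  3.2]
t 27.8083
pile top [ 5.0910e-01 -3.0000e-04 -2.8381e+00] 0.985
[0.413  0.3857 6.4801] 0.956
[ 0.5823 -0.2973 -0.8837] 0.963
[ 0.4512 -0.2828 11.4541] 0.959
```

```bash
python3 -c "
import cv2;i=cv2.imread('pics/top4.png');cv2.imwrite('pics/c4.png',cv2.resize(i[160:310,140:500],None,fx=2.2,fy=2.2,interpolation=2))"
```

```text
(no output)
```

View pics/c4.png

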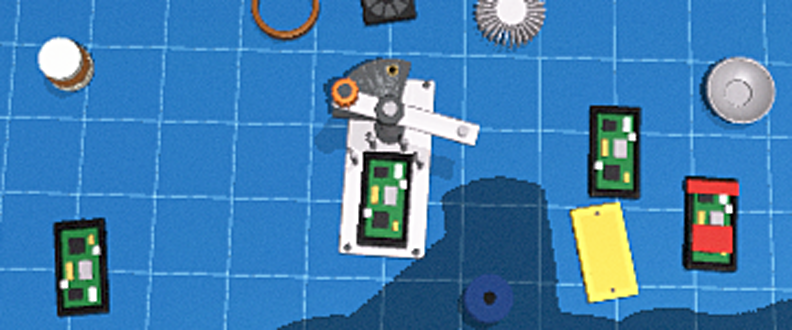

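The first carrier sits within 0.5 mm of the pad fit and nothing else has moved. On to the others, with a fresh fit before each pick.

```bash
python3 - <<'E'
from h import *
pick((.413,.3857,6.8)); place(1)
im=look("top5",2)
for g in((.5823,-.2973,-.9),): print(*fit(im,g,.003,.014,carrier,m=.012))
print(*fit(im,(.4512,-.2828,11.5),.003,.012,yellow,m=.012))
i=im[160:310,140:500,::-1];cv2.imwrite('pics/c5.png',cv2.resize(i,None,fx=2.2,fy=2.2,interpolation=2))
E
```

```text
touch [ 0.2 -0.2  0.4]
grip 0.0642 30.0
lift [ 0.53  0.15 -1.64] 0.0636
over [ 0.37 -0.62 -1.34] 0.0638
down [ 1.1 -0.4  3. ]
t 41.4167
pile top [ 5.0890e-01 -1.0000e-04 -2.4689e+00] 0.959
[ 0.5829 -0.2974 -1.6493] 0.964
[ 0.4509 -0.283  11.4538] 0.957
```

View pics/c5.png

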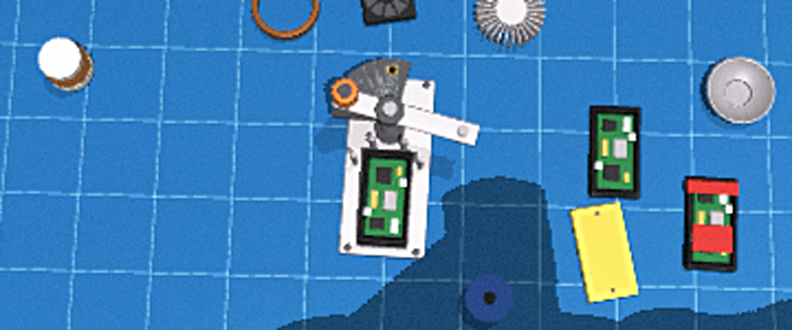

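The second carrier is stacked in line. Third carrier next.

```bash
python3 - <<'E'
from h import *
pick((.5823,-.2973,-1.2)); place(2)
im=look("top6",3)
print(*fit(im,(.4512,-.2828,11.5),.003,.012,yellow,m=.012))
i=im[160:310,140:500,::-1];cv2.imwrite('pics/c6.png',cv2.resize(i,None,fx=2.2,fy=2.2,interpolation=2)); snap("side","side6")
E
```

```text
touch [ 0.1 -0.4  0.2]
grip 0.0637 30.0
lift [ 0.74 -0.43 -2.63] 0.0635
over [-0.2  -0.25 -2.24] 0.0638
down [-0.3 -0.9  3.5]
t 52.925
pile top [ 5.0780e-01  3.0000e-04 -2.8961e+00] 0.957
[ 0.4512 -0.2828 11.5135] 0.958
```

View pics/c6.png

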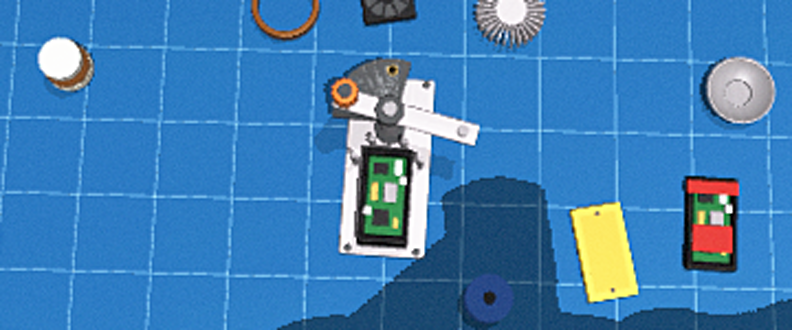

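Three carriers are stacked in line. Now the cover.

```bash
python3 - <<'E'
from h import *
pick((.4511,-.2829,11.5)); place(3)
im=look("top7",0); print(*fit(im,(*PAD,YAW),.061,.012,yellow,m=.012))
s=snap("side","side7")
a=cv2.resize(im[170:290,260:360,::-1],None,fx=4,fy=4,interpolation=2); b=cv2.resize(s[210:310,250:370,::-1],(400,480),interpolation=2)
cv2.imwrite('pics/c7.png',np.hstack([a,b]))
E
```

```text
touch [-0.   0.6  0.5]
grip 0.0638 30.0
lift [ 0.25 -0.38 -1.87] 0.0635
over [-1.03 -0.5  -2.4 ] 0.0635
down [ 0.6 -0.5  2.5]
t 63.9667
[ 5.0900e-01 -5.0000e-04 -2.5988e+00] 0.973
```

View pics/c7.png

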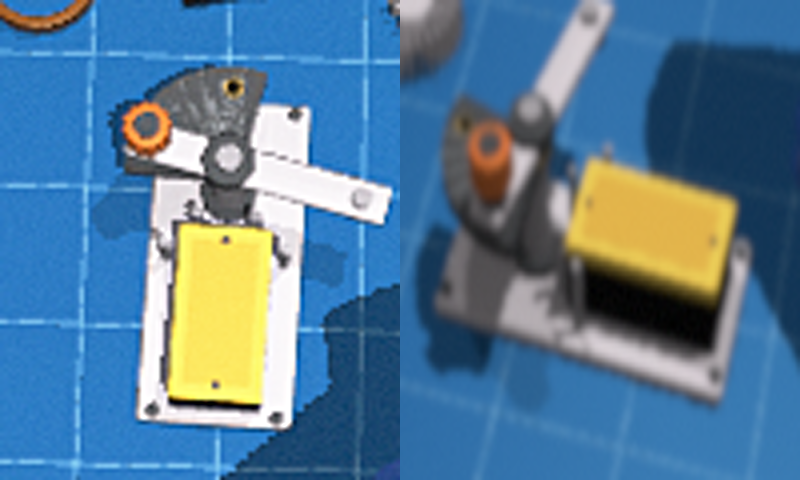

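The cover is flush on a square pile in both views. Swing the bar back.

```bash
python3 - <<'E'
from h import *
arm.grip(.06); k=knob(1.35)
arm.move_to([*k,.25],R(PHI0+77.35)); arm.move_l([*k,.1345],feed=.1); arm.grip(.02)
print(arm.current_width(),arm.current_force().round(1))
for z in(.141,.148): arm.move_l([*k,z],feed=.04); print(arm.current_force().round(1))
swing(np.linspace(1.35,0,10)[1:],.148)
k=knob(0)
for z in(.1445,.140,.1365,.1345): arm.move_l([*k,z],feed=.04); print(z,arm.current_force().round(1),arm.current_ee_pos().round(4))
E
```

```text
0.030002618111375747 [0.7 0.3 2.7]
[  0.1   1.3 -10.2]
[  0.2  -0.2 -12.3]
1.2 [  0.2   0.2 -11.6] [ 0.04 -0.3   0.02] [0.6256 0.0466 0.1478]
1.05 [  0.5   1.  -11.5] [ 0.01 -0.36  0.05] [0.6327 0.0428 0.1479]
0.9 [  0.5   0.2 -11.2] [-0.02 -0.32 -0.02] [0.6393 0.038  0.1479]
0.75 [  1.1  -0.1 -11.7] [-0.09 -0.26 -0.01] [0.6451 0.0323 0.148 ]
0.6 [  0.5  -0.4 -12.5] [-0.12 -0.11 -0.04] [0.65   0.0257 0.1479]
0.45 [ -0.6  -0.3 -11.8] [-0.21 -0.05  0.03] [0.6539 0.0184 0.1479]
0.3 [ -0.3   0.1 -11.2] [-0.22  0.15  0.01] [0.6565 0.0107 0.1479]
0.15 [ -2.1  -0.6 -12.3] [-0.18  0.36  0.01] [0.6581 0.0027 0.1479]
0.0 [ -3.2  -0.3 -11.8] [-0.11  0.62  0.06] [ 0.6584 -0.0055  0.1479]
0.1445 [ -3.4  -0.1 -10.5] [ 0.6585 -0.0054  0.1443]
0.14 [-5.7  1.2 -9.5] [ 0.6585 -0.0055  0.14  ]
0.1365 [-7.   1.1 -8.9] [ 0.6586 -0.0056  0.1367]
0.1345 [-6.2  0.5 -8. ] [ 0.6586 -0.0056  0.1349]
```

```bash
python3 - <<'E'
from h import *
arm.grip(.055); print(arm.current_force().round(1)); arm.move_l([*knob(0),.25])
im=look("top8",0); s=snap("side","side8")
a=cv2.resize(im[170:290,260:360,::-1],None,fx=4,fy=4,interpolation=2); b=cv2.resize(s[210:310,250:370,::-1],(400,480),interpolation=2)
cv2.imwrite('pics/c8.png',np.hstack([a,b]))
c=[]
for n,i,r in(("top",im,(170,200,300,340)),("side",s,(205,245,250,285))):
    q=i[r[0]:r[1],r[2]:r[3]].astype(int)
    m=(q[...,0]-q[...,2]>70)&(q[...,0]>110); y,x=np.nonzero(m); c.append((x.mean()+r[2],y.mean()+r[0]))
print(c,tri(*c))
E
```

```text
[-0.3  0.2 -0.6]
t 77.8833
[(np.float64(318.08235294117645), np.float64(187.32941176470587)), (np.float64(267.089552238806), np.float64(222.67164179104478))] [ 0.65920976 -0.00605572  0.15361978]
```

View pics/c8.png

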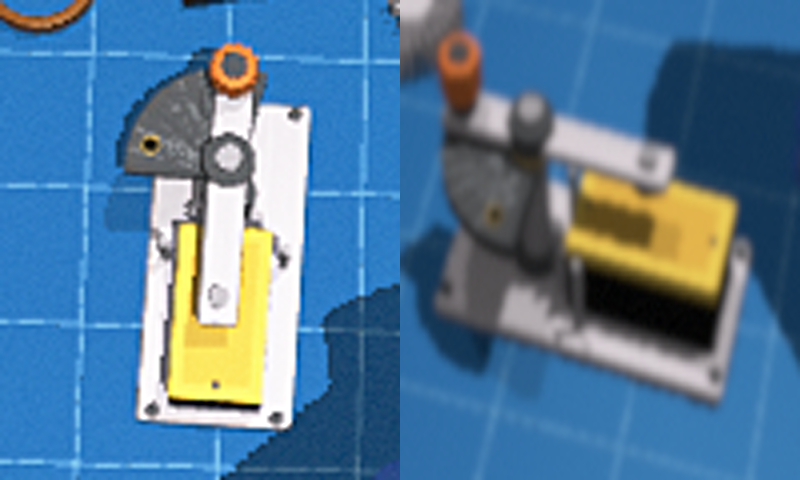

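The bar is over the pile. The knob is back at its starting place and height (0.6592, -0.006, z 0.1536 against 0.1540), so the plunger is home and the pile is undisturbed.

```bash
python3 -c "
from rig import arm
print(arm.sign_off())"
```

```text
the job is handed in; nothing more can be done
None
```

The job is handed in at about 78 s: all three carriers present are stacked squarely on the pad with the cover on top, the bar is back over the pile with its plunger home, and the reject and bench items were not touched.

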